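Dock the bar lamps battery end down

TASK

Put both bar lamps (white middle, black ends) back in the sloping charging dock, one in each berth, each with its heavy battery end at the lower end of the slope, and let go. The ends look alike; which one is heavy shows when a lamp is lifted at mid-length. Lay them in without dropping them.

Things in the scene. Friction and masses are not known exactly. Their poses are not given: they have to be found in the camera images.
- lamp_a_mid (a point): Bar lamp: square bar 220 mm long (its x axis), 28 x 28 mm, white middle 84 mm, two black ends that look alike; 0.17 to 0.24 kg. Point: its centre, 14 mm up, z up. A hidden battery in ONE end, unmarked and not told by the axes, puts the centre of mass 46 mm off the middle: held at mid-length it loads the grip with about 0.09 N m, that end down (20 N of grip holds it, 3 N sags).
- lamp_b_mid (a point): The other bar lamp: same looks, size, mass and behaviour as lamp_a; this point is its centre.
- dock_mid (a point): Fixed charging dock, deck sloping 30 deg. Point: between its two berths; x up the slope (low end at -x), y across, z square to the deck. Docked lamps: centres at y = +-40 mm, x = z = 0, along x, on saddles at x = +-75 mm (30 mm long; cheeks 38 mm apart, reaching z = 0); mid-length is open, deck at z = -39 mm. Stop at the low end: x = -117 mm, to z = 9 mm. A freed lamp stays or slides to the stop.
There are look-alikes about, which are no part of the job. What is shaped like the part that bears lamp_a_mid but pink is not meant. Leave any orange or turquoise look-alike of the part that bears lamp_b_mid alone.

How it is judged:
By the outcome, as a careful person would: the job done as asked, in the order asked, and still so for the second after the job is handed in, with the robot touching nothing.
It also fails if it takes over 72 s, if anything falls off the work surface, if the arm or the gripper's body presses on something with over 40 N, if the wrist force passes 120 N, or if a joint passes its speed limit or range.

ROBOT

A 6-joint arm with a two-finger parallel gripper is mounted at the origin on the work surface. World frame = base frame: x ahead of the robot, y to its left, z up, the work surface at z = 0. Lengths are in m, angles in rad, forces in N, time in s.
With the tool pointing down it reaches from about 0.325 to 0.775 m from the base axis. Payload 5.5 kg.
Tool frame: the origin (TCP) lies on the centre line of the jaws, within the pads' length; the fingertips stand 17 mm ahead of it and the grasp point (between the pads) lies 2 mm behind it; z points along the fingers, y is the line along which they close (so a half turn about z gives the same grasp; the last joint's range is limited). The gripper opens to 88 mm and grips with 3 to 60 N. Pads are 20 mm wide; open, the fingers measure 115 mm over their backs; the gripper's body (75 mm by 178 mm) begins 61 mm behind the grasp point.
Start: joints at [1.096, 0.091, 1.231, -0, 1.82, -0.057], TCP at [0.243, 0.548, 0.205] pointing down, gripper open.
Joint ranges: [-2.87, 2.87], [-0.86, 2.18], [0.17, 2.46], [-1.51, 4.65], [0.06, 2.69], [-2.65, 2.65]. Speed limits (rad/s): [2.57, 2.57, 3.01, 3.14, 3.14, 3.14].

INTERFACE

Orientations are given as a unit quaternion [w, x, y, z].
In Python, from bench import state, eyes, order gives the robot as it stands.
- The arm moves only by the tool arm_command, never from a script. Its argument "commands" is text: rows parted by semicolons, each of 6 numbers parted by spaces: the shift along the tool's x, y, z in m, then the turn, a rotation vector about the tool's x, y, z in rad. A call has exactly 5 rows; each row shifts and turns the commanded pose from where the row before left it, along the tool's axes as they then stand; what a row does not reach is not made up. A row lasts 1/10 s, in which the tool goes at most 50 mm and 8.59 degrees, less where a joint would pass 70% of its speed; a pose out of reach is approached as far as the arm can. A call with a gripper value outside its range is refused whole. "gripper" is the finger opening in m, from 0 to 0.0878, set as the call begins (left out, the last holds). The fingers move at their own pace and stop on an object; "newtons" is the grip in N (left out, the last holds). Time passes only in rows, so rows that do not move let the fingers close, or fill a call up. It gives the time, the measured TCP pose, the force, the opening and the grip force at its end, in the units of the state.
- state(): the state, without advancing time (a new reading comes with each control period).
- eyes.read_camera(name): name is "side" or "top" or "wrist"; returns the picture (480x640x3 uint8, blue, green, red); there is no depth.
- eyes.camera_params(name): a dict with "mtx" (3x3 intrinsics, pixels), "position" and "rotation" of the camera in the world. Camera axes: x right, y down, z forward; pixel columns grow to the right and rows downward; lengths in m; the calibration is good to about 2 mm. A picture is of the moment at which its call begins: read the wrist's pose just before it. camera_params takes no time and is no camera call; for the wrist camera it gives the pose at the moment of the call.
- order.hand_in(): hands the job in; it is judged then, once.
Trained networks look in the newest picture that a camera, given by its name, has taken for a name from the list of things; names that differ only in an ending like _2 or _b are one class to them, and where a whole thing is asked for, a point or a joint stands for the part that bears it (a point fixed in the world has none). Each returns a list of dicts, best first, with "conf" (0 to 1); they miss things now and then, are a little off and sometimes report something else, mostly with a low value. They report only what shows in the picture. A call takes as long as a camera call. They do not tell look-alikes from the thing itself.
- eyes.look_for(thing, camera): "point" ([column, row] in pixels, amid what is visible of it).
- eyes.cut_out(thing, camera): "pixels" (480x640 bool, what is visible of it) and "point" ([column, row] in pixels, amid what is visible of it).
The state is a dict: "time": time; "joint_pos": joint angles; "joint_velocities": joint speeds; "tau": joint torques, N m; "eef_pos": TCP position; "ee_rot": TCP orientation; "force": force on the tool from outside, world axes, zero at the start; "torque": the same for the moment, N m; "gripper_width": opening from 0.0 (shut) to 1.0 (fully open); "gripper_force": force on a finger pad.
Only numpy, scipy, OpenCV 4.12 (cv2) and the standard library are available. Lean on these libraries where they do the work, as an engineer would, in place of code of your own. Each camera call takes 0.05 s, during which the arm holds its last target. There are 200 camera calls.

## Working session

There is one attempt and no reset: what is moved stays moved. The work goes in short steps, Python scripts to look and compute and a tool call to move; the robot and the scene stay as the last step left them, time stands still between calls to the robot, and variables do not carry over. Pictures are saved under pics/ and viewed, at most 10 in all, crops included, and the job is handed in when it is done.

Besides the shell and the picture viewer there is one more tool, called as a command line: name --argument value ..., lists and objects as JSON in quotes. arm_command: Moves the arm, as the interface text tells. Its arguments: {"type":"object","properties":{"commands":{"type":"string"},"gripper":{"type":"number"},"newtons":{"type":"number"}},"required":["commands"]}

```bash
ls; mkdir -p pics; python3 - <<'E'
from bench import state, eyes, order
import cv2, numpy as np
for n in ("top","side"):
    im=eyes.read_camera(n); cv2.imwrite(f"pics/{n}0.png",im)
    p=eyes.camera_params(n); print(n,np.round(p["mtx"],1).tolist(),np.round(p["position"],3),np.round(p["rotation"],3).tolist())
    for t in ("lamp_a_mid","dock_mid"):
        print(t,[(np.round(d["point"]),round(d["conf"],2)) for d in eyes.look_for(t,n)])
s=state();print(s)
E
```

```text
pics
top [[487.2, 0.0, 312.7], [0.0, 487.2, 233.0], [0.0, 0.0, 1.0]] [ 0.239 -0.039  1.104] [-0.06, 0.713, -0.694, 0.076]
lamp_a_mid [(array([132., 189.]), 0.87)]
dock_mid [(array([282., 171.]), 0.68)]
side [[543.1, 0.0, 316.9], [0.0, 543.1, 250.6], [0.0, 0.0, 1.0]] [ 0.323 -1.075  0.918] [-0.432, 0.9, -0.052, 0.027]
lamp_a_mid [(array([253., 210.]), 0.74), (array([331., 187.]), 0.72)]
dock_mid [(array([363., 238.]), 0.6)]
{'time': 0.3, 'joint_pos': array([ 1.09628669e+00,  9.13919100e-02,  1.23105436e+00,  1.65262331e-05,
        1.81978099e+00, -5.67035388e-02]), 'joint_velocities': array([-0.00220098, -0.0015101 , -0.00326943,  0.00055017,  0.00121758,
       -0.0011658 ]), 'tau': array([-6.04035413e-04, -4.45607114e+01, -4.05889571e+01,  6.97705988e-02,
        2.31881073e-02, -7.83876908e-05]), 'eef_pos': array([0.24341533, 0.54831836, 0.20425613]), 'ee_rot': array([-9.10180169e-05,  2.07384922e-01,  9.78259369e-01, -3.04072412e-04]), 'force': array([ 0.14282011,  0.09053161, -0.61644889]), 'torque': array([ 0.00970846, -0.02957938, -0.0081521 ]), 'gripper_force': 0.0, 'gripper_width': 1.0028271108307514}
```

View pics/top0.png

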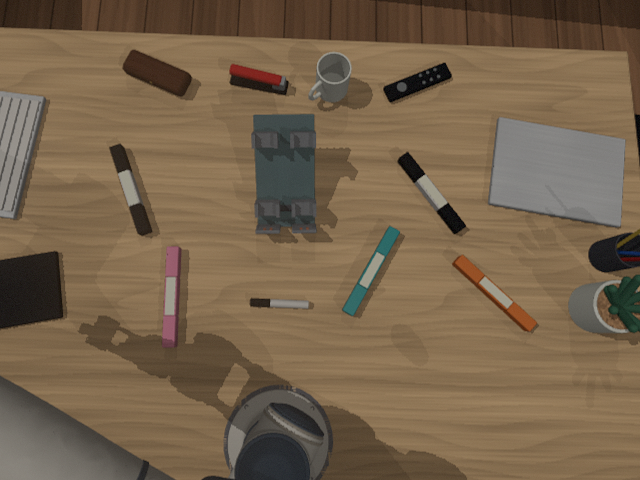

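View pics/side0.png

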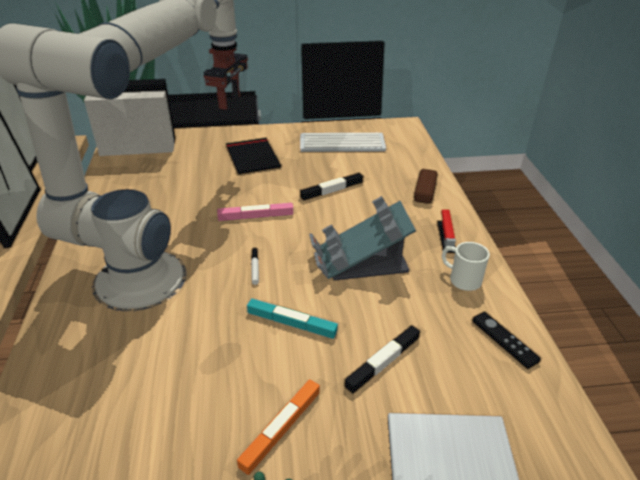

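The top view shows lamps at about (131,190) and (432,193), with the dock between them at (285,172) and its low end towards the robot (image bottom). The side view confirms the slope and shows the pink, teal and orange decoys.

```bash
cat > h.py <<'E'
import cv2, numpy as np
from bench import state, eyes, order
from scipy.spatial.transform import Rotation as R
def cam(n): 
    p=eyes.camera_params(n); return np.array(p["mtx"]),np.array(p["position"]),np.array(p["rotation"])
def rot(q): return q if np.shape(q)==(3,3) else R.from_quat(np.roll(q,-1)).as_matrix()
def ray(uv,c):
    K,p,q=c; return p, rot(q)@np.linalg.inv(K)@np.array([uv[0],uv[1],1.])
def onz(uv,z,c):
    p,d=ray(uv,c); return p+d*(z-p[2])/d[2]
def proj(X,c):
    K,p,q=c; v=K@(rot(q).T@(np.asarray(X)-p)); return v[:2]/v[2]
def tri(obs):
    A=np.zeros((3,3));b=np.zeros(3)
    for uv,c in obs:
        p,d=ray(uv,c); d=d/np.linalg.norm(d); M=np.eye(3)-np.outer(d,d); A+=M;b+=M@p
    return np.linalg.solve(A,b)
def whiteblob(im,roi):
    x0,y0,x1,y1=roi; s=cv2.cvtColor(im[y0:y1,x0:x1],cv2.COLOR_BGR2HSV)
    m=((s[...,1]<60)&(s[...,2]>110)).astype(np.uint8)
    n,l,st,ce=cv2.connectedComponentsWithStats(m); i=1+np.argmax(st[1:,4])
    c,wh,a=cv2.minAreaRect(np.argwhere(l==i)[:,::-1].astype(np.float32))
    box=cv2.boxPoints((c,wh,a))+[x0,y0]
    return np.array(c)+[x0,y0],wh,box
def tool():
    s=state(); return s["eef_pos"],rot(s["ee_rot"])
E
python3 - <<'E'
from h import *
im=cv2.imread("pics/top0.png"); c=cam("top")
for roi in [(100,135,160,240),(390,145,475,240)]:
    ce,wh,box=whiteblob(im,roi)
    e=[box[1]-box[0],box[2]-box[1]]; L=max(e,key=np.linalg.norm)
    P=onz(ce,.028,c); a=onz(ce+L/2,.028,c)-onz(ce-L/2,.028,c)
    print(ce,wh,P.round(3),"len",np.linalg.norm(a).round(3),"yaw",np.degrees(np.arctan2(a[1],a[0])).round(1), "r",np.hypot(*P[:2]).round(3))
for uv in [(254,115),(315,115),(257,233),(316,233)]: print(uv,onz(uv,.0,c).round(3),onz(uv,.1,c).round(3))
t=cv2.resize(im[100:245,240:330],None,fx=4,fy=4,interpolation=cv2.INTER_CUBIC)
s=cv2.imread("pics/side0.png"); s=cv2.resize(s[190:290,300:420],None,fx=3.6,fy=3.6,interpolation=cv2.INTER_CUBIC)
o=np.zeros((600,800,3),np.uint8); o[:580,:360]=t; o[:360,362:794]=s
cv2.imwrite("pics/d.png",o)
E
```

```text
[128.29999924 187.40000153] (35.10127639770508, 11.70042610168457) [0.541 0.36  0.028] len 0.084 yaw -157.2 r 0.649
[431.79777145 191.15826797] (36.499149322509766, 11.33322525024414) [ 0.554 -0.333  0.028] len 0.084 yaw -142.9 r 0.647
(254, 115) [0.739 0.087 0.   ] [0.694 0.076 0.1  ]
(315, 115) [ 0.745 -0.06   0.   ] [ 0.699 -0.058  0.1  ]
(257, 233) [0.45  0.066 0.   ] [0.43  0.057 0.1  ]
(316, 233) [ 0.454 -0.07   0.   ] [ 0.434 -0.067  0.1  ]
```

View pics/d.png

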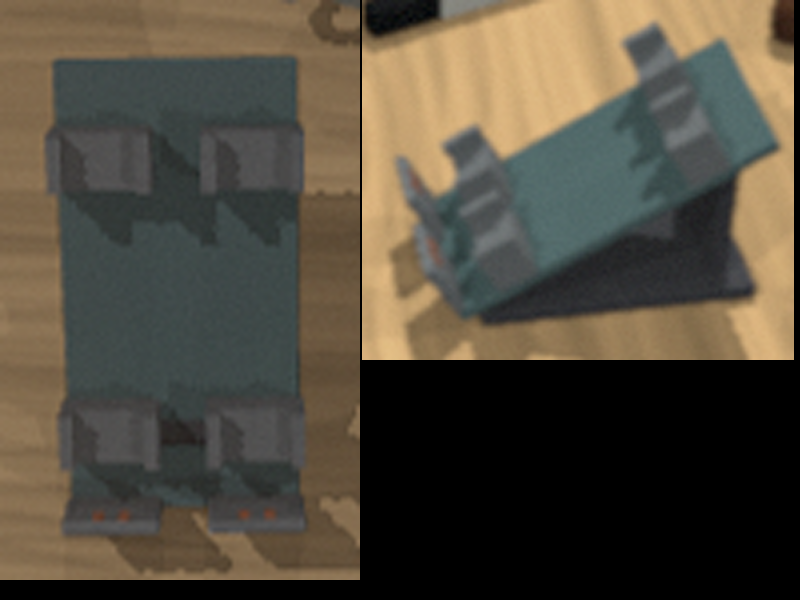

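The crops show the saddle low edges, deck top corners and stop plates clearly enough to fit the dock pose.

```bash
cat > dock.py <<'E'
from h import *
from scipy.optimize import least_squares
T=cam("top");S=cam("side")
t=lambda u,v:(240+(u+.5)/4-.5,100+(v+.5)/4-.5)
s=lambda u,v:(300+(u-362+.5)/3.6-.5,190+(v+.5)/3.6-.5)
def pose(q): return q[:3],R.from_euler("ZY",[q[3],-np.pi/6]).as_matrix()
def res(q):
    p,M=pose(q);w,xl,yl=q[4:]
    o=[]
    for X,c,uv in [((.06,.04+w,0),T,t(48,193)),((.06,.04-w,0),T,t(152,194)),((.06,-.04+w,0),T,t(202,194)),((.06,-.04-w,0),T,t(302,193)),
     ((-.09,.04+w,0),T,t(62,468)),((-.09,.04-w,0),T,t(158,470)),((-.09,-.04+w,0),T,t(208,469)),((-.09,-.04-w,0),T,t(304,468)),
     ((xl,yl,-.039),T,t(54,60)),((xl,-yl,-.039),T,t(297,58)),((xl,yl,-.039),S,s(722,40)),((xl,-yl,-.039),S,s(777,148))]:
        o+=list(proj(p+M@np.array(X),c)-uv)
    return o
r=least_squares(res,[.58,0,.12,0,.025,.13,.065])
if __name__=="__main__":
    print(r.x.round(4),np.round(r.fun,1)); p,M=pose(r.x); print(M.round(3))
E
python3 dock.py
```

```text
[0.5534 0.0035 0.1081 0.0433 0.0264 0.1248 0.0647] [ 0.2  0.4 -0.4 -0.   0.2 -0.1  0.4 -0.1 -0.3  0.5 -0.1 -0.3 -0.1 -0.2
  0.  -0.2 -0.2 -0.   0.2  0.1  0.3  0.3 -0.1 -0.3]
[[ 0.865 -0.043 -0.5  ]
 [ 0.038  0.999 -0.022]
 [ 0.5    0.     0.866]]
```

```bash
cat >> h.py <<'E'
def down(psi):  # tool pointing down, y axis at yaw psi deg
    a=np.radians(psi); y=np.array([np.cos(a),np.sin(a),0]); z=np.array([0,0,-1.]); return np.column_stack([np.cross(y,z),y,z])
def go(P,M):  # prints shift in present tool axes, then turn in tool axes
    p,Q=tool(); s=Q.T@(np.asarray(P)-p); w=R.from_matrix(Q.T@M).as_rotvec()
    print("at",p.round(4),"shift",s.round(4),"rows",np.linalg.norm(s)/.05,"| turn",w.round(4),"rows",np.linalg.norm(w)/.149,"| shift after turn",(M.T@(np.asarray(P)-p)).round(4))
E
python3 -c "
from h import *
go([.541,.36,.2],down(112.8))"
```

```text
at [0.2434 0.5483 0.2043] shift [-0.3484 -0.0514  0.0043] rows 7.043821557395812 | turn [-6.000e-04 -3.000e-04 -8.157e-01] rows 5.4747471860958346 | shift after turn [-0.2014 -0.2889  0.0043]
```

arm_command --commands "-0.035 -0.005 0 0 0 0; -0.035 -0.005 0 0 0 0; -0.035 -0.005 0 0 0 0; -0.035 -0.005 0 0 0 0; -0.035 -0.005 0 0 0 0" --gripper 0.06 --newtons 25

```text
time: 0.8
eef_pos: [0.3943, 0.4537, 0.2046]
ee_rot: [0.0, 0.207, 0.978, 0.0]
force: [-0.2, 0.5, -0.1]
gripper_width: 0.683
gripper_force: 0.0
```

arm_command --commands "-0.035 -0.005 0 0 0 0; -0.035 -0.005 0 0 0 0; -0.035 -0.005 0 0 0 0; -0.035 -0.005 0 0 0 0; -0.035 -0.005 0 0 0 0"

```text
time: 1.3
eef_pos: [0.5442, 0.3597, 0.2045]
ee_rot: [-0.0, 0.207, 0.978, -0.0]
force: [-0.3, 0.6, -0.1]
gripper_width: 0.681
gripper_force: 0.0
```

arm_command --commands "0 0 0 0 0 -0.14; 0 0 0 0 0 -0.14; 0 0 0 0 0 -0.14; 0 0 0 0 0 -0.14; 0 0 0 0 0 -0.14"

```text
time: 1.8
eef_pos: [0.5431, 0.3606, 0.2044]
ee_rot: [-0.0, -0.143, 0.99, -0.0]
force: [-0.6, 0.5, -0.1]
gripper_width: 0.685
gripper_force: 0.0
```

arm_command --commands "0 0 0 0 0 -0.116; 0 0 0 0 0 0; 0 0 0 0 0 0; 0 0 0 0 0 0; 0 0 0 0 0 0"

```text
time: 2.3
eef_pos: [0.543, 0.3607, 0.2046]
ee_rot: [-0.0, -0.197, 0.98, -0.0]
force: [-0.1, 0.2, 0.3]
gripper_width: 0.681
gripper_force: 0.0
```

```bash
cat >> h.py <<'E'
def wristlamp(name,guess):
    im=eyes.read_camera("wrist"); cv2.imwrite(name,im); c=cam("wrist")
    u=proj(guess,c); print("guess px",u.round()); x,y=u.astype(int); r=130
    ce,wh,box=whiteblob(im,(max(x-r,0),max(y-r,0),min(x+r,640),min(y+r,480)))
    e=[box[1]-box[0],box[2]-box[1]]; i=int(np.argmax([np.linalg.norm(v) for v in e])); L=e[i]; W=e[1-i]
    P=onz(ce,.028,c); a=onz(ce+L/2,.028,c)-onz(ce-L/2,.028,c); b=onz(ce+W/2,.028,c)-onz(ce-W/2,.028,c)
    print("px",ce,"P",P.round(4),"len",np.linalg.norm(a).round(4),"wid",np.linalg.norm(b).round(4),"yaw",np.degrees(np.arctan2(a[1],a[0])).round(1))
E
python3 -c "
from h import *
wristlamp('pics/w1.png',[.541,.36,.028])
go([.541,.36,.021],down(112.8))"
```

```text
guess px [315. 210.]
px [314.         207.99998474] P [0.5398 0.3587 0.028 ] len 0.0829 wid 0.0278 yaw -157.3
at [0.5431 0.3607 0.2046] shift [0.0022 0.0002 0.1836] rows 3.6722256036968406 | turn [-0.     -0.0001 -0.0008] rows 0.005231730061380803 | shift after turn [0.0022 0.0002 0.1836]
```

View pics/w1.png

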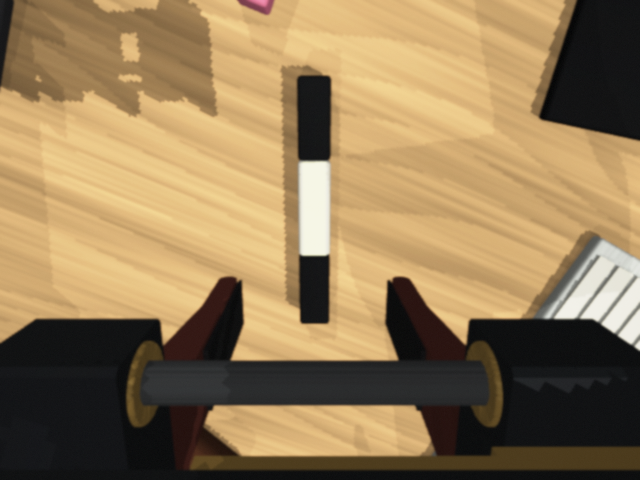

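The lamp lies between the fingers, white middle at (314,208), black ends at rows 76 and 322. The view agrees with the top-camera estimate to 2 mm, so I'll grasp and lift.

arm_command --commands "0.0034 0 0.04 0 0 0; 0 0 0.04 0 0 0; 0 0 0.04 0 0 0; 0 0 0.035 0 0 0; 0 0 0.0286 0 0 0"

```text
time: 2.85
eef_pos: [0.539, 0.3588, 0.0183]
ee_rot: [-0.001, -0.197, 0.98, -0.0]
force: [-0.1, -0.3, 0.9]
gripper_width: 0.683
gripper_force: 0.0
```

arm_command --commands "0 0 0 0 0 0; 0 0 0 0 0 0; 0 0 0 0 0 0; 0 0 0 0 0 0; 0 0 0 0 0 0" --gripper 0 --newtons 25

```text
time: 3.35
eef_pos: [0.5408, 0.3599, 0.0231]
ee_rot: [0.001, -0.198, 0.98, 0.001]
force: [-0.4, -0.0, 0.3]
gripper_width: 0.267
gripper_force: 0.0
```

arm_command --commands "0 0 0 0 0 0; 0 0 -0.02 0 0 0; 0 0 -0.04 0 0 0; 0 0 -0.05 0 0 0; 0 0 -0.05 0 0 0"

```text
time: 3.85
eef_pos: [0.5394, 0.3591, 0.1825]
ee_rot: [-0.0, -0.198, 0.98, -0.0]
force: [0.7, 0.8, 1.5]
gripper_width: 0.009
gripper_force: 0.0
```

arm_command --commands "0 0 -0.05 0 0 0; 0 0 -0.019 0 0 0; 0 0 0 0 0 0; 0 0 0 0 0 0; 0 0 0 0 0 0"

```text
time: 4.35
eef_pos: [0.5394, 0.3591, 0.2469]
ee_rot: [-0.002, -0.198, 0.98, -0.001]
force: [0.1, -0.4, 0.2]
gripper_width: 0.005
gripper_force: 0.0
```

```bash
python3 - <<'E'
from h import *
for i in range(3):
    im=eyes.read_camera("wrist"); s=state(); p,Q=tool(); print(s["force"].round(2),(s["torque"]).round(3),"tool torque",(Q.T@s["torque"]).round(3),s["gripper_width"]*.0878,s["gripper_force"],s["joint_pos"].round(2))
cv2.imwrite("pics/w2.png",im); print(p,Q.round(3))
E
```

```text
[-0.1  -0.17 -0.52] [ 0.041  0.023 -0.016] tool torque [-0.047  0.005  0.016] 0.0005726088540187929 0.0 [ 0.53  0.24  0.99 -0.    1.92 -1.43]
[-0.38  0.25 -0.62] [ 0.005 -0.001 -0.004] tool torque [-0.004 -0.003  0.004] 0.00042817749091149095 0.0 [ 0.53  0.24  0.99  0.    1.92 -1.43]
[-0.43  0.49  0.04] [ 0.111  0.018 -0.05 ] tool torque [-0.109 -0.027  0.049] -0.00018091275584330473 0.0 [ 0.53  0.24  0.98  0.    1.92 -1.43]
[0.53944951 0.3591218  0.24757402] [[-0.922 -0.388 -0.003]
 [-0.388  0.922 -0.002]
 [ 0.004 -0.001 -1.   ]]
```

View pics/w2.png

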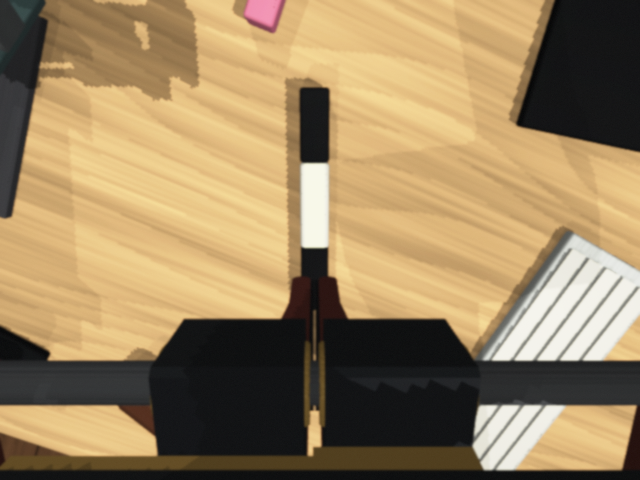

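The lift began before the fingers had closed (they travel about 75 mm/s), so the lamp is still lying in place, white middle at (314,205). I'll reopen, check its pose and grasp again with a longer closing time.

arm_command --commands "0 0 0.02 0 0 0; 0 0 0.02 0 0 0; 0 0 0.01 0 0 0; 0 0 0 0 0 0; 0 0 0 0 0 0" --gripper 0.055

```text
time: 5.0
eef_pos: [0.5399, 0.3593, 0.2002]
ee_rot: [-0.0, -0.198, 0.98, -0.0]
force: [-0.3, 0.0, -0.0]
gripper_width: 0.423
gripper_force: 0.0
```

arm_command --commands "0 0 0 0 0 0; 0 0 0 0 0 0; 0 0 0 0 0 0; 0 0 0 0 0 0; 0 0 0 0 0 0"

```text
time: 5.5
eef_pos: [0.54, 0.3594, 0.2002]
ee_rot: [0.0, -0.198, 0.98, 0.0]
force: [-1.0, 0.1, -0.5]
gripper_width: 0.624
gripper_force: 0.0
```

```bash
python3 -c "
from h import *
wristlamp('pics/w3.png',[.541,.36,.028])
go([.5405,.3593,.021],down(112.8))"
```

```text
guess px [315. 215.]
px [314.  212.5] P [0.5396 0.3586 0.028 ] len 0.0832 wid 0.0275 yaw 22.7
at [0.5399 0.3594 0.2001] shift [-0.0005 -0.0003  0.1791] rows 3.5823419537443195 | turn [-0.      0.0001  0.0003] rows 0.0022513093372265613 | shift after turn [-0.0005 -0.0003  0.1791]
```

arm_command --commands "0 0 0.045 0 0 0; 0 0 0.045 0 0 0; 0 0 0.045 0 0 0; 0 0 0.03 0 0 0; 0 0 0.014 0 0 0"

```text
time: 6.05
eef_pos: [0.5379, 0.3582, 0.0166]
ee_rot: [-0.003, -0.198, 0.98, -0.001]
force: [-0.3, 0.5, 0.2]
gripper_width: 0.628
gripper_force: 0.0
```

arm_command --commands "0 0 0 0 0 0; 0 0 0 0 0 0; 0 0 0 0 0 0; 0 0 0 0 0 0; 0 0 0 0 0 0" --gripper 0 --newtons 25

```text
time: 6.55
eef_pos: [0.5406, 0.3598, 0.0226]
ee_rot: [0.001, -0.198, 0.98, 0.0]
force: [-1.2, -0.2, -0.9]
gripper_width: 0.211
gripper_force: 0.0
```

arm_command --commands "0 0 0 0 0 0; 0 0 0 0 0 0; 0 0 0 0 0 0; 0 0 0 0 0 0; 0 0 0 0 0 0"

```text
time: 7.05
eef_pos: [0.5399, 0.3594, 0.0209]
ee_rot: [-0.0, -0.198, 0.98, -0.0]
force: [-0.0, -0.7, 0.8]
gripper_width: 0.004
gripper_force: 0.0
```

```bash
python3 -c "
from h import *
s=state();print(tool()[0],s['gripper_width']*.0878,s['gripper_force'],s['torque'].round(3))"
```

```text
[0.53986154 0.35937292 0.02090275] 0.00031359232754635236 0.0 [ 0.035  0.017 -0.003]
```

```bash
python3 - <<'E'
from h import *
im=eyes.read_camera("wrist"); c=cam("wrist"); p,Q=tool()
print(c[1],(Q.T@(c[1]-p)).round(4),(Q.T@rot(c[2])).round(3), "tcp px",proj(p,c),"tip",proj(p+Q[:,2]*.017,c))
s=eyes.read_camera("side"); cs=cam("side"); u=proj(p,cs).astype(int);print("side tcp",u,"lamp",proj([.54,.359,.014],cs))
t=eyes.read_camera("top"); ct=cam("top"); v=proj(p,ct).astype(int);print("top tcp",v)
o=np.zeros((480,800,3),np.uint8)
o[:360,:480]=cv2.resize(im,(480,360))
o[:300,490:790]=cv2.resize(s[u[1]-50:u[1]+50,u[0]-50:u[0]+50],(300,300),interpolation=cv2.INTER_CUBIC)
cv2.imwrite("pics/w4.png",o)
E
```

```text
[0.4755617  0.33194631 0.20063751] [ 0.0699 -0.0003 -0.1797] [[-0.001 -0.967 -0.257]
 [ 1.    -0.001 -0.001]
 [ 0.    -0.257  0.967]] tcp px [315.12471544 286.26388443] tip [315.05266768 273.85952977]
side tcp [331 184] lamp [331.30393356 186.42848088]
top tcp [129 188]
```

View pics/w4.png

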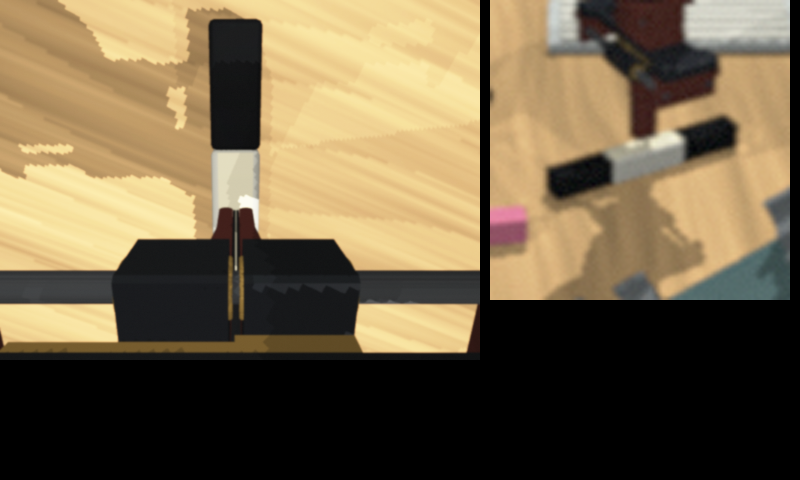

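The fingers shut just above the lamp: their tips are at image scale 2.4 px/mm, against 2.3 px/mm for the lamp top. So the real fingertips sit about 32 mm further back than stated. I'll open, go lower in small steps while watching the force, and retry.

arm_command --commands "0 0 -0.01 0 0 0; 0 0 0 0 0 0; 0 0 0 0 0 0; 0 0 0 0 0 0; 0 0 0 0 0 0" --gripper 0.055

```text
time: 7.7
eef_pos: [0.5398, 0.3593, 0.0308]
ee_rot: [-0.0, -0.198, 0.98, -0.0]
force: [0.1, 0.2, 0.0]
gripper_width: 0.421
gripper_force: 0.0
```

arm_command --commands "0 0 0 0 0 0; 0 0 0 0 0 0; 0 0 0.01 0 0 0; 0 0 0.005 0 0 0; 0 0 0.005 0 0 0"

```text
time: 8.2
eef_pos: [0.5395, 0.3591, 0.0097]
ee_rot: [-0.001, -0.198, 0.98, -0.0]
force: [0.4, 0.0, 0.8]
gripper_width: 0.628
gripper_force: 0.0
```

arm_command --commands "0 0 0.005 0 0 0; 0 0 0.004 0 0 0; 0 0 0.003 0 0 0; 0 0 0 0 0 0; 0 0 0 0 0 0"

```text
time: 8.7
eef_pos: [0.54, 0.3594, -0.0008]
ee_rot: [0.0, -0.198, 0.98, 0.0]
force: [-0.3, -0.2, -0.4]
gripper_width: 0.628
gripper_force: 0.0
```

```bash
python3 - <<'E'
from h import *
im=eyes.read_camera("wrist"); c=cam("wrist"); p,Q=tool(); s=state()
print(p,s["force"].round(2),s['gripper_width']*.0878,c[0][0,0])
s=eyes.read_camera("side"); cs=cam("side"); u=proj(p,cs).astype(int)
o=np.zeros((480,800,3),np.uint8)
o[:360,:480]=cv2.resize(im,(480,360))
o[:300,490:790]=cv2.resize(s[u[1]-50:u[1]+50,u[0]-50:u[0]+50],(300,300),interpolation=cv2.INTER_CUBIC)
cv2.imwrite("pics/w5.png",o)
E
```

```text
[ 0.54010348  0.35946911 -0.00061868] [0.07 0.29 0.04] 0.05498521230739237 415.88511136748684
```

View pics/w5.png

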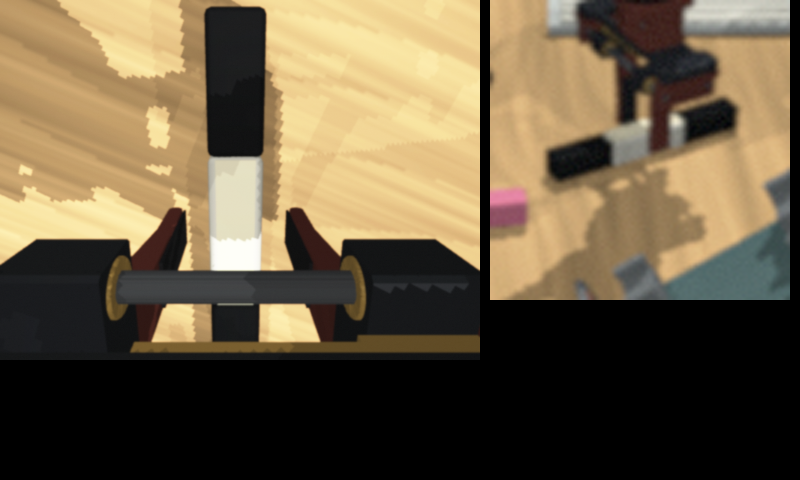

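No contact at TCP z = -0.001, so the fingers really are shorter than stated; they now straddle the white middle. I'll go 9 mm lower, close, and only lift once the grip is confirmed.

arm_command --commands "0 0 0.003 0 0 0; 0 0 0.003 0 0 0; 0 0 0.003 0 0 0; 0 0 0 0 0 0; 0 0 0 0 0 0"

```text
time: 9.3
eef_pos: [0.5398, 0.3593, -0.0102]
ee_rot: [-0.0, -0.198, 0.98, -0.0]
force: [0.9, -0.6, 0.1]
gripper_width: 0.627
gripper_force: 0.0
```

arm_command --commands "0 0 0 0 0 0; 0 0 0 0 0 0; 0 0 0 0 0 0; 0 0 0 0 0 0; 0 0 0 0 0 0" --gripper 0 --newtons 25

```text
time: 9.8
eef_pos: [0.54, 0.3594, -0.0098]
ee_rot: [0.0, -0.198, 0.98, 0.0]
force: [0.1, -0.6, 0.2]
gripper_width: 0.315
gripper_force: 25.0
```

arm_command --commands "0 0 0 0 0 0; 0 0 0 0 0 0; 0 0 0 0 0 0; 0 0 0 0 0 0; 0 0 0 0 0 0"

```text
time: 10.3
eef_pos: [0.54, 0.3594, -0.0098]
ee_rot: [0.0, -0.198, 0.98, 0.0]
force: [0.1, -0.5, 0.5]
gripper_width: 0.317
gripper_force: 25.0
```

arm_command --commands "0 0 -0.01 0 0 0; 0 0 -0.03 0 0 0; 0 0 -0.05 0 0 0; 0 0 -0.05 0 0 0; 0 0 -0.05 0 0 0"

```text
time: 10.8
eef_pos: [0.5394, 0.3591, 0.1821]
ee_rot: [-0.0, -0.198, 0.98, -0.0]
force: [0.9, 0.9, -1.9]
gripper_width: 0.315
gripper_force: 25.0
```

arm_command --commands "0 0 -0.02 0 0 0; 0 0 0 0 0 0; 0 0 0 0 0 0; 0 0 0 0 0 0; 0 0 0 0 0 0"

```text
time: 11.3
eef_pos: [0.5391, 0.3589, 0.1969]
ee_rot: [-0.002, -0.198, 0.98, -0.001]
force: [0.2, 0.6, -2.4]
gripper_width: 0.314
gripper_force: 25.0
```

```bash
cat >> h.py <<'E'
def weigh():
    F=[];Tq=[]
    for i in range(5):
        eyes.read_camera("wrist"); s=state(); F.append(s["force"]);Tq.append(s["torque"])
    p,Q=tool(); print("F",np.mean(F,0).round(2),"tool torque",(Q.T@np.mean(Tq,0)).round(3),np.std(Tq,0).round(3)); print(p,Q.round(3).tolist(),s["joint_pos"].round(2),s["gripper_width"]*.0878,s["gripper_force"])
    return Q
E
python3 - <<'E'
from h import *
weigh()
im=eyes.read_camera("wrist"); s=eyes.read_camera("side");u=proj(tool()[0],cam("side")).astype(int)
o=np.zeros((480,800,3),np.uint8)
o[:360,:480]=cv2.resize(im,(480,360))
o[:300,490:790]=cv2.resize(s[max(u[1]-50,0):][:100,u[0]-50:u[0]+50],(300,300),interpolation=cv2.INTER_CUBIC)
cv2.imwrite("pics/w6.png",o)
E
```

```text
F [-0.1   0.1  -1.99] tool torque [-0.047 -0.093  0.016] [0.016 0.026 0.019]
[0.53979875 0.35927032 0.1993711 ] [[-0.922, -0.388, -0.001], [-0.388, 0.922, -0.001], [0.001, -0.0, -1.0]] [ 0.53  0.22  1.09 -0.    1.83 -1.43] 0.02768280070028386 24.998971223831177
```

View pics/w6.png

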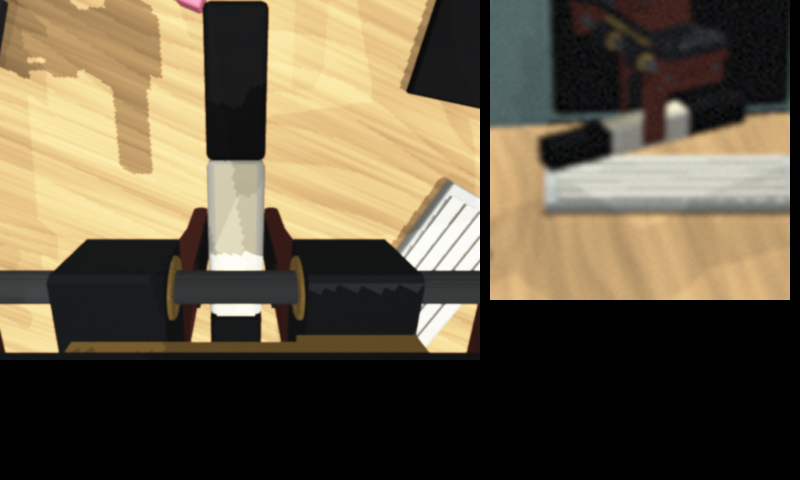

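Lamp A is held straight. The weight is 2.0 N and the torque about tool y is -0.093 N m, so the heavy end is at tool +x, which already points towards the low end. No flip is needed.

```bash
cat >> dock.py <<'E'
D,DM=pose(r.x)
def place(x,y,z,flip,off=.0238):  # TCP pose for lamp centre at dock x,y,z; flip=True: tool x up-slope
    sg=1 if flip else -1
    M=np.column_stack([sg*DM[:,0],-sg*DM[:,1],-DM[:,2]]); return D+DM@np.array([x,y,z])+M[:,2]*off,M
E
python3 -c "
from dock import *
P,M=place(.002,.04,.08,False); print(P,M.round(2)); go(P,M)"
```

```text
[0.52528582 0.04236638 0.15778687] [[-0.87 -0.04  0.5 ]
 [-0.04  1.    0.02]
 [-0.5   0.   -0.87]]
at [0.5399 0.3594 0.1999] shift [ 0.1364 -0.2865  0.0421] rows 6.402095975762771 | turn [ 0.0928 -0.5183  0.3468] rows 4.231153731255576 | shift after turn [ 0.0456 -0.3161  0.0223]
```

arm_command --commands "0 0 0 0.0093 -0.0518 0.0347; 0 0 0 0.0093 -0.0518 0.0347; 0 0 0 0.0093 -0.0518 0.0347; 0 0 0 0.0093 -0.0518 0.0347; 0 0 0 0.0093 -0.0518 0.0347"

```text
time: 12.15
eef_pos: [0.5399, 0.3593, 0.2004]
ee_rot: [0.132, -0.11, 0.985, 0.003]
force: [-0.2, -0.3, -0.9]
gripper_width: 0.316
gripper_force: 25.0
```

arm_command --commands "0 0 0 0.0093 -0.0518 0.0347; 0 0 0 0.0093 -0.0518 0.0347; 0 0 0 0.0093 -0.0518 0.0347; 0 0 0 0.0093 -0.0518 0.0347; 0 0 0 0.0093 -0.0518 0.0347"

```text
time: 12.65
eef_pos: [0.5397, 0.3593, 0.2003]
ee_rot: [0.26, -0.02, 0.965, 0.006]
force: [0.0, 0.5, -2.0]
gripper_width: 0.316
gripper_force: 25.0
```

arm_command --commands "0.0046 -0.0316 0.0022 0 0 0; 0.0046 -0.0316 0.0022 0 0 0; 0.0046 -0.0316 0.0022 0 0 0; 0.0046 -0.0316 0.0022 0 0 0; 0.0046 -0.0316 0.0022 0 0 0"

```text
time: 13.15
eef_pos: [0.5318, 0.1998, 0.1789]
ee_rot: [0.259, -0.021, 0.966, 0.006]
force: [0.3, -0.6, -1.3]
gripper_width: 0.313
gripper_force: 25.0
```

arm_command --commands "0.0046 -0.0316 0.0022 0 0 0; 0.0046 -0.0316 0.0022 0 0 0; 0.0046 -0.0316 0.0022 0 0 0; 0.0046 -0.0316 0.0022 0 0 0; 0.0046 -0.0316 0.0022 0 0 0"

```text
time: 13.65
eef_pos: [0.5242, 0.0413, 0.1581]
ee_rot: [0.259, -0.021, 0.966, 0.006]
force: [-0.7, -1.1, -1.7]
gripper_width: 0.32
gripper_force: 25.0
```

arm_command --commands "0 0 0 0 0 0; 0 0 0 0 0 0; 0 0 0 0 0 0; 0 0 0 0 0 0; 0 0 0 0 0 0"

```text
time: 14.15
eef_pos: [0.5247, 0.0436, 0.1581]
ee_rot: [0.259, -0.022, 0.966, 0.006]
force: [0.4, 0.4, -2.3]
gripper_width: 0.319
gripper_force: 25.0
```

```bash
python3 - <<'E'
from dock import *
go(*place(.002,.04,.08,False))
t=eyes.read_camera("top"); s=eyes.read_camera("side"); w=eyes.read_camera("wrist")
p,Q=tool(); L=p-Q[:,2]*.0238
for n,c in (("top",T),("side",S)):
    print(n,"lamp ends expected",[proj(L+Q[:,0]*d,c).round(1) for d in (-.11,.11,-.042,.042)],"dock berth",[proj(D+DM@np.array([d,.04,0]),c).round(1) for d in (-.11,.11)])
u=proj(L,T).astype(int);v=proj(L,S).astype(int)
o=np.zeros((600,800,3),np.uint8)
o[:400,:400]=cv2.resize(t[u[1]-66:u[1]+67,u[0]-66:u[0]+67],(400,400),interpolation=cv2.INTER_CUBIC)
o[:400,400:]=cv2.resize(s[v[1]-66:v[1]+67,v[0]-66:v[0]+67],(400,400),interpolation=cv2.INTER_CUBIC)
o[400:,:266]=cv2.resize(w,(266,200)); print(u,v)
cv2.imwrite("pics/p1.png",o)
E
```

```text
at [0.5247 0.0436 0.1581] shift [-0.0003 -0.0012  0.0005] rows 0.027722055181149372 | turn [ 0.0009 -0.0001  0.0014] rows 0.010907967543399618 | shift after turn [-0.0003 -0.0012  0.0005]
top lamp ends expected [array([260.5, 127.8]), array([264.7, 237.2]), array([261.8, 163.4]), array([263.4, 205.1])] dock berth [array([267.3, 225.7]), array([263.7, 123.8])]
side lamp ends expected [array([378.3, 175.7]), array([301.5, 219.6]), array([354. , 189.6]), array([324.7, 206.3])] dock berth [array([316.7, 240.4]), array([391.3, 198.8])]
[262 184] [339 197]
```

View pics/p1.png

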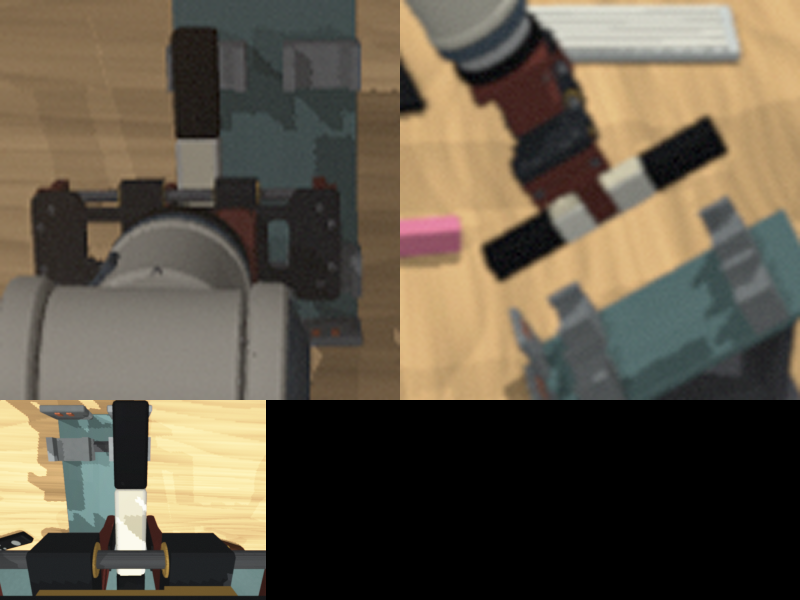

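Lamp A sits parallel above the left berth. Its upper end appears at (712,135) in the side crop against (716,134) expected, and at (195,28) in the top crop against (194,29). I'll lower it.

arm_command --commands "0 -0.0012 0.025 0 0 0; 0 0 0.025 0 0 0; 0 0 0.015 0 0 0; 0 0 0.007 0 0 0; 0 0 0.003 0 0 0"

```text
time: 14.8
eef_pos: [0.5621, 0.0431, 0.0922]
ee_rot: [0.258, -0.021, 0.966, 0.006]
force: [-0.5, 0.3, -1.4]
gripper_width: 0.311
gripper_force: 25.0
```

arm_command --commands "0 0 0.001 0 0 0; 0 0 0.001 0 0 0; 0 0 0 0 0 0; 0 0 0 0 0 0; 0 0 0 0 0 0"

```text
time: 15.3
eef_pos: [0.5633, 0.0429, 0.0918]
ee_rot: [0.259, -0.021, 0.966, 0.006]
force: [-0.2, -0.0, -1.4]
gripper_width: 0.319
gripper_force: 25.0
```

```bash
python3 -c "
from dock import *
go(*place(.002,.04,0,False)); weigh()"
```

```text
at [0.5633 0.0429 0.0918] shift [-0.      0.0011  0.0039] rows 0.08074967824067054 | turn [-0.0002  0.0008 -0.0002] rows 0.00546618644848796 | shift after turn [-0.      0.0011  0.0039]
F [-0.13 -0.31 -0.91] tool torque [-0.022  0.311  0.036] [0.018 0.044 0.03 ]
[0.56333941 0.04289026 0.09164684] [[-0.865, -0.043, 0.5], [-0.037, 0.999, 0.022], [-0.5, -0.0, -0.866]] [ 0.   -0.51  2.04  0.02  1.09 -1.62] 0.02779742104241975 24.999174177646637
```

arm_command --commands "0 0 0.001 0 0 0; 0 0 0.001 0 0 0; 0 0 0 0 0 0; 0 0 0 0 0 0; 0 0 0 0 0 0"

```text
time: 16.05
eef_pos: [0.5634, 0.0429, 0.0915]
ee_rot: [0.258, -0.021, 0.966, 0.005]
force: [-20.9, -1.4, 12.5]
gripper_width: 0.314
gripper_force: 25.0
```

```bash
python3 -c "
from dock import *
go(*place(.002,.04,0,False)); weigh()"
```

```text
at [0.5634 0.0429 0.0915] shift [-0.0002  0.0012  0.0036] rows 0.07510079155940588 | turn [-0.0003 -0.001  -0.    ] rows 0.006952011746646703 | shift after turn [-0.0002  0.0011  0.0036]
F [-20.53  -1.62  12.49] tool torque [-0.07   2.037  0.019] [0.036 0.027 0.013]
[0.56341228 0.04282823 0.09156949] [[-0.866, -0.043, 0.499], [-0.037, 0.999, 0.021], [-0.499, -0.0, -0.866]] [ 0.   -0.51  2.04  0.02  1.09 -1.62] 0.027718850190316797 25.007216334342957
```

arm_command --commands "0 0 0.001 0 0 0; 0 0 0.001 0 0 0; 0 0 0 0 0 0; 0 0 0 0 0 0; 0 0 0 0 0 0"

```text
time: 16.8
eef_pos: [0.5643, 0.0429, 0.0915]
ee_rot: [0.259, -0.021, 0.966, 0.005]
force: [-30.2, -2.2, 20.7]
gripper_width: 0.317
gripper_force: 25.0
```

```bash
python3 -c "
from dock import *
go(*place(.002,.04,0,False)); weigh()"
```

```text
at [0.5643 0.0429 0.0915] shift [0.0006 0.0012 0.0031] rows 0.066941527456135 | turn [-0.0005 -0.0003  0.0002] rows 0.004023817229292403 | shift after turn [0.0006 0.0012 0.0031]
F [-30.21  -1.67  21.18] tool torque [-2.000e-03  2.861e+00  2.100e-02] [0.019 0.025 0.035]
[0.56429695 0.04289811 0.09146307] [[-0.865, -0.043, 0.499], [-0.038, 0.999, 0.021], [-0.5, -0.001, -0.866]] [ 0.   -0.51  2.04  0.02  1.09 -1.62] 0.027742732294063384 25.018328726291656
```

arm_command --commands "0 0 -0.002 0 0 0; 0 0 -0.0015 0 0 0; 0 0 0 0 0 0; 0 0 0 0 0 0; 0 0 0 0 0 0"

```text
time: 17.55
eef_pos: [0.5636, 0.0429, 0.0911]
ee_rot: [0.259, -0.021, 0.966, 0.006]
force: [-3.1, -0.9, 3.3]
gripper_width: 0.32
gripper_force: 25.0
```

```bash
python3 - <<'E'
from dock import *
go(*place(.002,.04,0,False)); weigh()
s=eyes.read_camera("side"); p,Q=tool(); v=proj(p,S).astype(int); print(v)
w=eyes.read_camera("wrist")
o=np.zeros((600,800,3),np.uint8)
o[:480,:480]=cv2.resize(s[v[1]-60:v[1]+60,v[0]-60:v[0]+60],(480,480),interpolation=cv2.INTER_CUBIC)
o[:240,480:]=cv2.resize(w,(320,240))
cv2.imwrite("pics/p2.png",o)
E
```

```text
at [0.5636 0.0429 0.0911] shift [-0.0002  0.0011  0.0031] rows 0.06649896538073562 | turn [-0.0002  0.0001 -0.0002] rows 0.0021955317686822846 | shift after turn [-0.0002  0.0011  0.0031]
F [-4.31 -0.49  3.25] tool torque [-0.057  0.572  0.029] [0.008 0.022 0.022]
[0.56356041 0.04293312 0.09110305] [[-0.865, -0.043, 0.5], [-0.037, 0.999, 0.022], [-0.5, 0.0, -0.866]] [ 0.   -0.51  2.04  0.02  1.09 -1.62] 0.02774159326715663 25.00066190958023
[357 225]
```

View pics/p2.png

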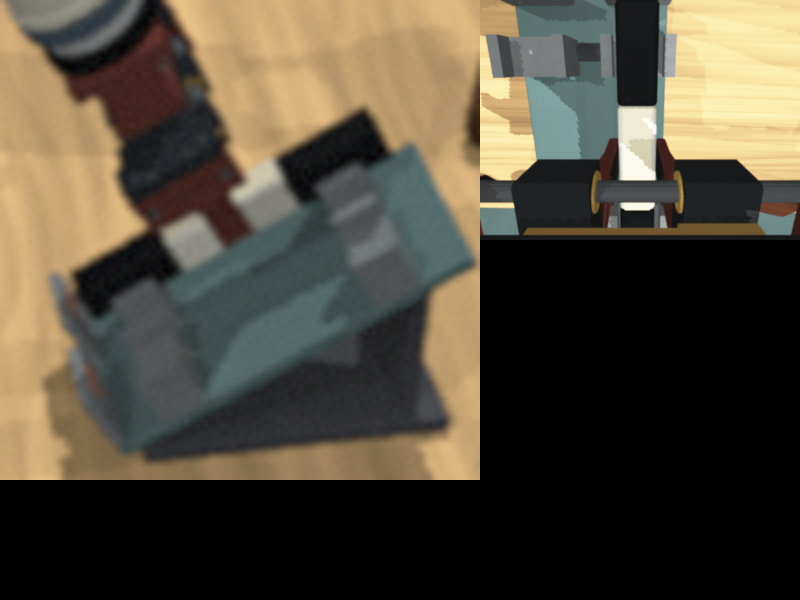

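The side crop shows lamp A lying between the cheeks and parallel to the deck. The contact force is about 7 N square to the deck with the load point near mid-length, so it rests on both saddles. I'll release and retreat.

arm_command --commands "0 0 0 0 0 0; 0 0 0 0 0 0; 0 0 0 0 0 0; 0 0 0 0 0 0; 0 0 0 0 0 0" --gripper 0.05

```text
time: 18.4
eef_pos: [0.5635, 0.0429, 0.0907]
ee_rot: [0.259, -0.021, 0.966, 0.006]
force: [-1.0, 0.7, -0.3]
gripper_width: 0.571
gripper_force: 0.0
```

arm_command --commands "0 0 0 0 0 0; 0 0 -0.01 0 0 0; 0 0 -0.03 0 0 0; 0 0 -0.05 0 0 0; 0 0 -0.05 0 0 0"

```text
time: 18.9
eef_pos: [0.4919, 0.0399, 0.2132]
ee_rot: [0.258, -0.021, 0.966, 0.006]
force: [1.1, 0.2, 1.2]
gripper_width: 0.569
gripper_force: 0.0
```

```bash
python3 - <<'E'
from dock import *
t=eyes.read_camera("top"); cv2.imwrite("pics/t2.png",t)
ce,wh,box=whiteblob(t,(245,130,285,215)); print("white px",ce,wh)
for x in (-.007,0): print(x,"expected",proj(D+DM@np.array([x,.04,.014]),T).round(1), proj(D+DM@np.array([x,.04,.017]),T).round(1))
go([.552,-.334,.2],down(-50)); go([.552,-.334,.2],down(127.1)); print(state()["joint_pos"].round(2))
E
```

```text
white px [265. 173.] (30.0, 12.0)
-0.007 expected [265.3 181.2] [265.2 181.5]
0 expected [265.1 177.9] [265.1 178.3]
at [0.4921 0.0399 0.2249] shift [-0.0247 -0.3761  0.0439] rows 7.590145571660193 | turn [0.6627 0.226  2.4117] rows 16.854099849519628 | shift after turn [-0.1945  0.325   0.0249]
at [0.4921 0.0399 0.2249] shift [-0.0247 -0.3761  0.0439] rows 7.590145571660193 | turn [-0.1627  0.5198 -0.5892] rows 5.385227397358248 | shift after turn [ 0.1778 -0.3344  0.0249]
[-0.01 -0.74  1.95  0.03  1.4  -1.62]
```

arm_command --commands "-0.0025 -0.0376 0.0044 0 0 0; -0.0025 -0.0376 0.0044 0 0 0; -0.0025 -0.0376 0.0044 0 0 0; -0.0025 -0.0376 0.0044 0 0 0; -0.0025 -0.0376 0.0044 0 0 0"

```text
time: 19.45
eef_pos: [0.5233, -0.1486, 0.2005]
ee_rot: [0.26, -0.021, 0.965, 0.005]
force: [0.3, 0.3, -0.4]
gripper_width: 0.567
gripper_force: 0.0
```

arm_command --commands "-0.0025 -0.0376 0.0044 0 0 0; -0.0025 -0.0376 0.0044 0 0 0; -0.0025 -0.0376 0.0044 0 0 0; -0.0025 -0.0376 0.0044 0 0 0; -0.0025 -0.0376 0.0044 0 0 0"

```text
time: 19.95
eef_pos: [0.5532, -0.3356, 0.1874]
ee_rot: [0.259, -0.021, 0.966, 0.005]
force: [0.2, 0.4, -0.1]
gripper_width: 0.569
gripper_force: 0.0
```

arm_command --commands "0 0 0 0 0.1047 0; 0 0 0 0 0.1047 0; 0 0 0 0 0.1047 0; 0 0 0 0 0.1047 0; 0 0 0 0 0.1047 0"

```text
time: 20.45
eef_pos: [0.5534, -0.3341, 0.1884]
ee_rot: [-0.001, -0.021, 1.0, -0.001]
force: [0.0, 0.3, -0.0]
gripper_width: 0.571
gripper_force: 0.0
```

arm_command --commands "0 0 0 0 0 0.127; 0 0 0 0 0 0.127; 0 0 0 0 0 0.127; 0 0 0 0 0 0.127; 0 0 0 0 0 0.127"

```text
time: 20.95
eef_pos: [0.5533, -0.3338, 0.1873]
ee_rot: [0.0, 0.294, 0.956, -0.0]
force: [0.6, -0.3, 0.0]
gripper_width: 0.572
gripper_force: 0.0
```

arm_command --commands "0 0 0 0 0 0.127; 0 0 0 0 0 0.127; 0 0 0 0 0 0.127; 0 0 0 0 0 0.127; 0 0 0 0 0 0.127"

```text
time: 21.45
eef_pos: [0.5533, -0.3338, 0.1873]
ee_rot: [0.0, 0.578, 0.816, 0.0]
force: [0.4, -0.4, 0.1]
gripper_width: 0.567
gripper_force: 0.0
```

arm_command --commands "0 0 0 0 0 0.127; 0 0 0 0 0 0.127; 0 0 0 0 0 0.127; 0 0 0 0 0 0.127; 0 0 0 0 0 0.127"

```text
time: 21.95
eef_pos: [0.5533, -0.3338, 0.1873]
ee_rot: [0.0, 0.804, 0.595, 0.0]
force: [0.7, -0.0, -0.1]
gripper_width: 0.568
gripper_force: 0.0
```

arm_command --commands "0 0 0 0 0 0.127; 0 0 0 0 0 0.127; 0 0 0 0 0 0.127; 0 0 0 0 0 0.127; 0 0 0 0 0 0.127"

```text
time: 22.45
eef_pos: [0.5533, -0.3339, 0.1873]
ee_rot: [0.0, 0.949, 0.314, 0.0]
force: [0.5, -0.5, 0.8]
gripper_width: 0.567
gripper_force: 0.0
```

arm_command --commands "0 0 0 0 0 0; 0 0 0 0 0 0; 0 0 0 0 0 0; 0 0 0 0 0 0; 0 0 0 0 0 0"

```text
time: 22.95
eef_pos: [0.5533, -0.3339, 0.1865]
ee_rot: [-0.0, 0.948, 0.317, -0.0]
force: [0.6, 1.2, 0.3]
gripper_width: 0.568
gripper_force: 0.0
```

```bash
python3 - <<'E'
from dock import *
wristlamp('pics/w7.png',[.553,-.333,.028])
go([.553,-.333,.03],down(-52.9)); print(state()["joint_pos"].round(2))
t=eyes.read_camera("top"); cv2.imwrite("pics/t3.png",t)
ce,wh,box=whiteblob(t,(245,130,285,215)); print("A white px",ce,wh)
for x in (-.007,-.0035,0): print(x,"expected",proj(D+DM@np.array([x,.04,.017]),T).round(1))
E
```

```text
guess px [313. 216.]
px [316.  212.5] P [ 0.5569 -0.3334  0.028 ] len 0.0834 wid 0.0281 yaw -143.0
at [ 0.5533 -0.3339  0.1865] shift [ 0.0003 -0.0009  0.1565] rows 3.1303270135354144 | turn [ 0.     -0.0001 -0.0023] rows 0.015243904567391841 | shift after turn [ 0.0003 -0.0009  0.1565]
[-0.6   0.21  1.13  0.    1.8   0.33]
A white px [265.32224655 176.98960495] (38.36713790893555, 12.574104309082031)
-0.007 expected [265.2 181.5]
-0.0035 expected [265.1 179.9]
0 expected [265.1 178.3]
```

Lamp A rests at dock x of about +3 mm in the left berth. Next is lamp B: descend, grip and lift.

arm_command --commands "0.0025 0.0012 0.04 0 0 0; 0 0 0.045 0 0 0; 0 0 0.04 0 0 0; 0 0 0.025 0 0 0; 0 0 0.015 0 0 0" --gripper 0.055

```text
time: 23.55
eef_pos: [0.5547, -0.3324, 0.0181]
ee_rot: [-0.002, 0.948, 0.317, -0.001]
force: [0.1, 0.5, -0.8]
gripper_width: 0.624
gripper_force: 0.0
```

arm_command --commands "0 0 0.01 0 0 0; 0 0 0.008 0 0 0; 0 0 0.006 0 0 0; 0 0 0.005 0 0 0; 0 0 0.0025 0 0 0"

```text
time: 24.05
eef_pos: [0.5564, -0.3335, -0.0097]
ee_rot: [0.0, 0.948, 0.317, 0.0]
force: [-0.8, -0.0, -0.6]
gripper_width: 0.626
gripper_force: 0.0
```

arm_command --commands "0 0 0 0 0 0; 0 0 0 0 0 0; 0 0 0 0 0 0; 0 0 0 0 0 0; 0 0 0 0 0 0" --gripper 0 --newtons 25

```text
time: 24.55
eef_pos: [0.5563, -0.3335, -0.0095]
ee_rot: [0.0, 0.949, 0.317, 0.0]
force: [0.2, -0.1, 0.9]
gripper_width: 0.314
gripper_force: 25.0
```

arm_command --commands "0 0 0 0 0 0; 0 0 0 0 0 0; 0 0 0 0 0 0; 0 0 0 0 0 0; 0 0 0 0 0 0"

```text
time: 25.05
eef_pos: [0.5563, -0.3335, -0.0095]
ee_rot: [0.0, 0.949, 0.317, 0.0]
force: [-0.0, 0.9, 2.8]
gripper_width: 0.32
gripper_force: 25.0
```

arm_command --commands "0 0 -0.01 0 0 0; 0 0 -0.03 0 0 0; 0 0 -0.05 0 0 0; 0 0 -0.05 0 0 0; 0 0 -0.05 0 0 0"

```text
time: 25.55
eef_pos: [0.5554, -0.3328, 0.1812]
ee_rot: [-0.001, 0.948, 0.317, -0.001]
force: [0.2, -1.5, -1.9]
gripper_width: 0.313
gripper_force: 25.0
```

arm_command --commands "0 0 -0.03 0 0 0; 0 0 0 0 0 0; 0 0 0 0 0 0; 0 0 0 0 0 0; 0 0 0 0 0 0"

```text
time: 26.05
eef_pos: [0.5552, -0.3328, 0.2065]
ee_rot: [-0.002, 0.949, 0.317, -0.002]
force: [0.5, 0.8, -2.9]
gripper_width: 0.317
gripper_force: 25.0
```

```bash
python3 - <<'E'
from dock import *
weigh()
for f in (False,True):
    P,M=place(.002,-.04,.08,f,.0235); go(P,M)
E
```

```text
F [ 0.24 -0.4  -2.14] tool torque [ 0.015 -0.025 -0.009] [0.031 0.013 0.03 ]
[ 0.55586156 -0.33321866  0.20925668] [[0.799, 0.601, -0.001], [0.601, -0.799, 0.001], [-0.0, -0.001, -1.0]] [-0.59  0.23  1.07  0.    1.84  0.33] 0.027795014096462074 24.985253512859344
at [ 0.5559 -0.3332  0.2093] shift [ 0.1559 -0.2526  0.0514] rows 6.0258322869081935 | turn [-0.6617 -0.2061 -2.4661] rows 17.19224696396499 | shift after turn [0.0381 0.2966 0.0371]
at [ 0.5559 -0.3332  0.2093] shift [ 0.1559 -0.2526  0.0514] rows 6.0258322869081935 | turn [-0.1583  0.5082  0.5871] rows 5.31877251773051 | shift after turn [-0.0381 -0.2966  0.0371]
```

The torque on lamp B (-0.025 N m) is ambiguous, so I'll average it longer.

```bash
python3 - <<'E'
from dock import *
F=[];Q=tool()[1];X=[]
for i in range(16):
    im=eyes.read_camera("wrist"); s=state(); X.append(np.r_[Q.T@s["force"],Q.T@s["torque"]])
X=np.array(X); print(X[:,4].round(3)); print(X.mean(0).round(3),X.std(0).round(3))
# lamp pitch in grip: outline width near the far end vs at the white edge, lamp A (w6 pose) as reference
cv2.imwrite("pics/w8.png",im); g=im[:,150:470].max(2)
for r in (20,60,100,150,200,215,230,250,270): 
    row=g[r]; m=(row<70) if r<210 else None
    print(r, (np.flatnonzero(m).min()+150,np.flatnonzero(m).max()+150,m.sum()) if m is not None and m.any() else row[150:180].mean().round())
print(state()["joint_velocities"].round(3),state()["time"])
E
```

```text
[-0.054 -0.017 -0.007 -0.028 -0.008 -0.061 -0.018 -0.055  0.001 -0.061
 -0.062 -0.039  0.007  0.004  0.044 -0.034]
[-3.300e-02  4.000e-02  2.049e+00  4.300e-02 -2.400e-02  1.000e-03] [0.421 0.56  0.439 0.037 0.03  0.033]
20 (np.int64(271), np.int64(355), np.int64(85))
60 (np.int64(272), np.int64(355), np.int64(84))
100 (np.int64(273), np.int64(354), np.int64(82))
150 (np.int64(274), np.int64(353), np.int64(80))
200 (np.int64(276), np.int64(351), np.int64(76))
215 210.0
230 250.0
250 250.0
270 250.0
[-0.002 -0.     0.     0.001  0.002  0.   ] 27.1
```

arm_command --commands "0 0 0 0 0 0.12; 0 0 0 0 0 0.12; 0 0 0 0 0 0.12; 0 0 0 0 0 0.12; 0 0 0 0 0 0.12"

```text
time: 27.6
eef_pos: [0.556, -0.3334, 0.21]
ee_rot: [0.0, 1.0, 0.02, 0.0]
force: [0.3, 0.0, -2.0]
gripper_width: 0.319
gripper_force: 25.0
```

arm_command --commands "0 0 0 0 0 0.12; 0 0 0 0 0 0.12; 0 0 0 0 0 0.12; 0 0 0 0 0 0.12; 0 0 0 0 0 0.12"

```text
time: 28.1
eef_pos: [0.556, -0.3334, 0.2101]
ee_rot: [0.0, 0.961, -0.277, 0.0]
force: [-0.2, 0.2, -1.8]
gripper_width: 0.318
gripper_force: 25.0
```

arm_command --commands "0 0 0 0 0 0; 0 0 0 0 0 0; 0 0 0 0 0 0; 0 0 0 0 0 0; 0 0 0 0 0 0"

```text
time: 28.6
eef_pos: [0.556, -0.3334, 0.21]
ee_rot: [0.0, 0.962, -0.274, 0.0]
force: [0.2, 0.7, -2.0]
gripper_width: 0.317
gripper_force: 25.0
```

```bash
python3 - <<'E'
from dock import *
Q=tool()[1];X=[];tau=[]
for i in range(12):
    t=eyes.read_camera(("top","side","wrist")[i%3]); cv2.imwrite("pics/z%d.png"%(i%3),t); s=state(); X.append(np.r_[Q.T@s["force"],Q.T@s["torque"]]); tau.append(s["tau"])
X=np.array(X); print(X.mean(0).round(3),X.std(0).round(3)); print("tau",np.mean(tau,0).round(3),np.std(tau,0).round(3),s["joint_pos"].round(2))
# black end regions in side and top view near expected lamp
p,Q=tool(); L=p-Q[:,2]*.0235
w=cv2.imread("pics/z2.png"); c=cam("wrist")
for th in (-.1,-.05,0,.05,.1):
    A=Q@R.from_euler("y",th).as_matrix()
    f=lambda x,y:proj(p-Q[:,2]*.0235+A@np.array([x,y,-.014]),c)
    print(th,"white/black row",f(.042,0)[1].round(1),"width there",(f(.042,.014)-f(.042,-.014))[0].round(1),"width x=.09",(f(.09,.014)-f(.09,-.014))[0].round(1),"row x=.09",f(.09,0)[1].round(1),"end row",f(.11,0)[1].round(1))
g=w[:,313].max(1); print("col313",g[0:240:10])
for n,cc in (("top",T),("side",S)): print(n,[proj(L+Q[:,0]*d,cc).round(1) for d in (-.11,0,.11)])
for r in (10,40,80,120,160,190):
    m=np.flatnonzero(w[r,230:400].max(1)<75); print(r,m.min()+230,m.max()+230,m.size)
E
```

```text
[-0.013  0.099  2.213 -0.04  -0.046 -0.004] [0.672 0.456 0.564 0.022 0.031 0.019]
tau [-0.0000e+00 -5.1692e+01 -4.1755e+01  1.3000e-02  2.8000e-02 -4.0000e-03] [0.001 0.001 0.001 0.    0.    0.004] [-0.59  0.23  1.07  0.    1.84  1.53]
-0.1 white/black row 207.7 width there 78.4 width x=.09 82.7 row x=.09 66.0 end row 2.3
-0.05 white/black row 210.3 width there 79.5 width x=.09 85.3 row x=.09 65.2 end row -1.8
0 white/black row 213.3 width there 80.5 width x=.09 88.0 row x=.09 65.0 end row -5.2
0.05 white/black row 216.6 width there 81.5 width x=.09 90.8 row x=.09 65.7 end row -7.8
0.1 white/black row 220.3 width there 82.5 width x=.09 93.8 row x=.09 67.3 end row -9.6
col313 [135  32  30  32  31  31  30  33  31  31  29  30  29  30  30  29  30  26
  19  16  16  15 200 202]
top [array([431.3, 207.6]), array([460.7, 160.5]), array([489. , 115.2])]
side [array([338.8, 264.8]), array([392.4, 281. ]), array([449.9, 298.3])]
10 271 355 85
40 271 355 85
80 272 354 83
120 274 353 80
160 275 352 78
190 275 352 78
```

The torque stays unclear, so I'll use the task's own clue. I'll lower lamp B to 15 mm above the table, ease the grip to 3 N, see which end sags, then set it down to level it and grip again.

arm_command --commands "0 0 0.03 0 0 0; 0 0 0.045 0 0 0; 0 0 0.045 0 0 0; 0 0 0.045 0 0 0; 0 0 0.025 0 0 0"

```text
time: 29.7
eef_pos: [0.554, -0.332, 0.0149]
ee_rot: [-0.001, 0.962, -0.274, -0.003]
force: [-0.6, 1.2, -2.9]
gripper_width: 0.317
gripper_force: 25.0
```

arm_command --commands "0 0 0.01 0 0 0; 0 0 0.004 0 0 0; 0 0 0 0 0 0; 0 0 0 0 0 0; 0 0 0 0 0 0"

```text
time: 30.2
eef_pos: [0.5572, -0.3341, 0.0084]
ee_rot: [0.001, 0.962, -0.274, 0.002]
force: [-0.2, -0.3, -3.0]
gripper_width: 0.319
gripper_force: 25.0
```

```bash
cat >> h.py <<'E'
def tilt(name):  # measures lamp in wrist view: far end row, white/black edge row, widths at two rows
    w=eyes.read_camera("wrist"); cv2.imwrite(name,w); g=w[:,300:326].max(2).mean(1)
    e=np.flatnonzero(g<80); b=np.flatnonzero(g[150:260]>120)
    o=[]
    for r in (40,80,120,170):
        m=np.flatnonzero(w[r,230:400].max(1)<75); o.append((int(m.max()-m.min()+1)) if m.size else None)
    print("end row",e.min() if e.size else None,"edge row",150+b.min() if b.size else None,"widths@40,80,120,170",o,tool()[0].round(4))
E
python3 -c "
from h import *
tilt('pics/s0.png')"
```

```text
end row 2 edge row 214 widths@40,80,120,170 [86, 84, 82, 78] [ 0.557  -0.3339  0.008 ]
```

arm_command --commands "0 0 0 0 0 0; 0 0 0 0 0 0; 0 0 0 0 0 0; 0 0 0 0 0 0; 0 0 0 0 0 0" --newtons 3

```text
time: 30.75
eef_pos: [0.5561, -0.3334, 0.0062]
ee_rot: [0.0, 0.962, -0.274, 0.0]
force: [0.5, 0.0, -0.5]
gripper_width: 0.318
gripper_force: 3.0
```

```bash
python3 -c "
from h import *
tilt('pics/s1.png'); weigh()"
```

```text
end row 0 edge row 220 widths@40,80,120,170 [94, 90, 87, 82] [ 0.5561 -0.3334  0.0061]
F [ 0.73 -0.57 -0.44] tool torque [-0.045  0.034  0.016] [0.037 0.024 0.021]
[ 0.55603194 -0.33335663  0.00598398] [[0.85, -0.527, 0.0], [-0.527, -0.85, 0.0], [0.0, -0.0, -1.0]] [-0.59  0.27  1.39  0.    1.49  1.53] 0.027986643764187292 2.9999639466404915
```

Under 3 N the far (tool +x) end rose, with widths going from 86 to 94 px and the edge row from 214 to 220. So lamp B's heavy end is at tool -x. The torque sign was therefore unreliable, and I'll check lamp A the same way afterwards. First I'll set B down level and grip it firmly.

arm_command --commands "0 0 0.005 0 0 0; 0 0 0.005 0 0 0; 0 0 0.004 0 0 0; 0 0 0.002 0 0 0; 0 0 0 0 0 0"

```text
time: 31.55
eef_pos: [0.5559, -0.3332, -0.0102]
ee_rot: [-0.0, 0.962, -0.274, -0.0]
force: [0.4, 0.2, -0.4]
gripper_width: 0.319
gripper_force: 3.0
```

```bash
python3 -c "
from h import *
tilt('pics/s2.png'); print(state()['force'].round(2))"
```

```text
end row 0 edge row 213 widths@40,80,120,170 [85, 84, 81, 78] [ 0.5558 -0.3332 -0.0102]
[-0.19  0.23  0.54]
```

arm_command --commands "0 0 0 0 0 0; 0 0 0 0 0 0; 0 0 0 0 0 0; 0 0 -0.01 0 0 0; 0 0 -0.02 0 0 0" --newtons 30

```text
time: 32.1
eef_pos: [0.5547, -0.3325, 0.0182]
ee_rot: [-0.001, 0.962, -0.274, -0.002]
force: [-0.4, -0.6, -1.6]
gripper_width: 0.319
gripper_force: 30.0
```

arm_command --commands "0 0 -0.04 0 0 0; 0 0 -0.05 0 0 0; 0 0 -0.05 0 0 0; 0 0 -0.05 0 0 0; 0 0 0 0 0 0"

```text
time: 32.6
eef_pos: [0.5581, -0.3347, 0.2214]
ee_rot: [0.002, 0.962, -0.274, 0.008]
force: [0.3, 0.5, -0.0]
gripper_width: 0.312
gripper_force: 30.0
```

```bash
python3 -c "
from dock import *
tilt('pics/s3.png'); weigh()
go(*place(.002,-.04,.08,True,.0235))"
```

```text
end row 0 edge row 213 widths@40,80,120,170 [85, 83, 81, 79] [ 0.5575 -0.3343  0.2166]
F [ 0.14 -0.05 -2.4 ] tool torque [-0.035 -0.056 -0.009] [0.019 0.019 0.033]
[ 0.55526793 -0.3328531   0.20700323] [[0.85, -0.527, -0.004], [-0.527, -0.85, 0.003], [-0.005, -0.0, -1.0]] [-0.59  0.23  1.08 -0.    1.84  1.53] 0.027961940047727892 29.999518990516663
at [ 0.5553 -0.3329  0.207 ] shift [-0.1781 -0.2368  0.0498] rows 6.010087467561772 | turn [ 0.1552  0.5123 -0.5854] rows 5.323641984032675 | shift after turn [-0.0365 -0.2962  0.0355]
```

arm_command --commands "0 0 0 0.0155 0.0512 -0.0585; 0 0 0 0.0155 0.0512 -0.0585; 0 0 0 0.0155 0.0512 -0.0585; 0 0 0 0.0155 0.0512 -0.0585; 0 0 0 0.0155 0.0512 -0.0585"

```text
time: 33.4
eef_pos: [0.5554, -0.3327, 0.2078]
ee_rot: [-0.003, 0.983, -0.128, 0.132]
force: [0.4, -0.3, -2.3]
gripper_width: 0.313
gripper_force: 30.0
```

arm_command --commands "0 0 0 0.0155 0.0512 -0.0585; 0 0 0 0.0155 0.0512 -0.0585; 0 0 0 0.0155 0.0512 -0.0585; 0 0 0 0.0155 0.0512 -0.0585; 0 0 0 0.0155 0.0512 -0.0585"

```text
time: 33.9
eef_pos: [0.5553, -0.3327, 0.2076]
ee_rot: [-0.005, 0.965, 0.022, 0.26]
force: [-1.0, -0.2, -2.9]
gripper_width: 0.324
gripper_force: 30.0
```

arm_command --commands "-0.0037 -0.0296 0.0035 0 0 0; -0.0037 -0.0296 0.0035 0 0 0; -0.0037 -0.0296 0.0035 0 0 0; -0.0037 -0.0296 0.0035 0 0 0; -0.0037 -0.0296 0.0035 0 0 0"

```text
time: 34.4
eef_pos: [0.5413, -0.1844, 0.1823]
ee_rot: [-0.005, 0.966, 0.021, 0.259]
force: [0.4, -0.0, -1.8]
gripper_width: 0.312
gripper_force: 30.0
```

arm_command --commands "-0.0037 -0.0296 0.0035 0 0 0; -0.0037 -0.0296 0.0035 0 0 0; -0.0037 -0.0296 0.0035 0 0 0; -0.0037 -0.0296 0.0035 0 0 0; -0.0037 -0.0296 0.0035 0 0 0"

```text
time: 34.9
eef_pos: [0.5277, -0.0372, 0.1576]
ee_rot: [-0.005, 0.966, 0.021, 0.259]
force: [0.2, -0.3, -1.8]
gripper_width: 0.319
gripper_force: 30.0
```

arm_command --commands "0 0 0 0 0 0; 0 0 0 0 0 0; 0 0 0 0 0 0; 0 0 0 0 0 0; 0 0 0 0 0 0"

```text
time: 35.4
eef_pos: [0.529, -0.0394, 0.1602]
ee_rot: [-0.004, 0.965, 0.02, 0.26]
force: [-0.5, 0.2, -1.8]
gripper_width: 0.319
gripper_force: 30.0
```

```bash
python3 -c "
from dock import *
go(*place(.002,-.04,.0035,True,.0235)); print(state()['joint_pos'].round(2))"
```

```text
at [ 0.529  -0.0394  0.1602] shift [-0.0016 -0.0021  0.0782] rows 1.5644981990702362 | turn [ 0.0035 -0.0032 -0.0003] rows 0.0316074552244035 | shift after turn [-0.0013 -0.0018  0.0782]
[-0.23 -0.63  2.    0.14  1.27  1.29]
```

arm_command --commands "-0.0015 -0.002 0.025 0.003 -0.003 0; 0 0 0.025 0 0 0; 0 0 0.015 0 0 0; 0 0 0.007 0 0 0; 0 0 0.003 0 0 0"

```text
time: 35.9
eef_pos: [0.565, -0.0353, 0.0939]
ee_rot: [-0.006, 0.966, 0.021, 0.258]
force: [-0.3, 0.5, -2.2]
gripper_width: 0.32
gripper_force: 30.0
```

arm_command --commands "0 0 0.001 0 0 0; 0 0 0 0 0 0; 0 0 0 0 0 0; 0 0 0 0 0 0; 0 0 0 0 0 0"

```text
time: 36.4
eef_pos: [0.5658, -0.0349, 0.0943]
ee_rot: [-0.006, 0.966, 0.022, 0.259]
force: [0.0, 0.7, -1.8]
gripper_width: 0.315
gripper_force: 30.0
```

```bash
python3 -c "
from dock import *
weigh();go(*place(.002,-.04,.0035,True,.0235))"
```

```text
F [-0.21 -0.1  -2.01] tool torque [-0.002 -0.436 -0.009] [0.018 0.023 0.032]
[ 0.56565963 -0.03484073  0.09383078] [[0.865, 0.044, 0.5], [0.039, -0.999, 0.022], [0.501, 0.0, -0.866]] [-0.2  -0.5   2.03  0.14  1.11  1.3 ] 0.02755831806261276 29.99963790178299
at [ 0.5657 -0.0348  0.0938] shift [-0.0001  0.0011  0.0023] rows 0.05144901544118029 | turn [-0.0003 -0.0006  0.0011] rows 0.008762910404196298 | shift after turn [-0.0001  0.0011  0.0023]
```

arm_command --commands "0 0 0.001 0 0 0; 0 0 0.0005 0 0 0; 0 0 0 0 0 0; 0 0 0 0 0 0; 0 0 0 0 0 0"

```text
time: 37.15
eef_pos: [0.5664, -0.0348, 0.0925]
ee_rot: [-0.006, 0.966, 0.021, 0.259]
force: [0.3, -0.4, -1.0]
gripper_width: 0.319
gripper_force: 30.0
```

```bash
python3 -c "
from dock import *
weigh();go(*place(.002,-.04,.0035,True,.0235))"
```

```text
F [ 0.05  0.09 -1.91] tool torque [ 0.009 -0.481  0.006] [0.037 0.024 0.026]
[ 0.56641856 -0.0348106   0.09252735] [[0.865, 0.044, 0.5], [0.039, -0.999, 0.022], [0.501, 0.0, -0.866]] [-0.2  -0.5   2.03  0.14  1.1   1.3 ] 0.027795956546410306 29.999672770500183
at [ 0.5664 -0.0348  0.0925] shift [-0.0001  0.0011  0.0008] rows 0.027547165060187884 | turn [-0.0003 -0.0006  0.0011] rows 0.008849060287076915 | shift after turn [-0.0001  0.0011  0.0008]
```

arm_command --commands "0 0 0.001 0 0 0; 0 0 0.001 0 0 0; 0 0 0 0 0 0; 0 0 0 0 0 0; 0 0 0 0 0 0"

```text
time: 37.9
eef_pos: [0.5673, -0.0348, 0.0913]
ee_rot: [-0.006, 0.966, 0.022, 0.259]
force: [-5.0, 0.8, 2.0]
gripper_width: 0.315
gripper_force: 30.0
```

```bash
python3 -c "
from dock import *
weigh();go(*place(.002,-.04,.0035,True,.0235))"
```

```text
F [-5.04 -0.2   1.99] tool torque [ 0.093 -1.01   0.022] [0.023 0.034 0.023]
[ 0.56728951 -0.03478606  0.09136423] [[0.865, 0.045, 0.5], [0.039, -0.999, 0.022], [0.5, 0.0, -0.866]] [-0.2  -0.5   2.03  0.14  1.1   1.3 ] 0.027680534820852455 30.00088334083557
at [ 0.5673 -0.0348  0.0914] shift [-0.0002  0.0011 -0.0006] rows 0.025834300439589956 | turn [-0.0003 -0.0006  0.0013] rows 0.009529810029930893 | shift after turn [-0.0002  0.0011 -0.0006]
```

Lamp B is seated at the same height as A, with about 6 N square to the deck. I'll release it, retreat, and go over to lamp A for the sag check.

arm_command --commands "0 0 0 0 0 0; 0 0 0 0 0 0; 0 0 0 0 0 0; 0 0 0 0 0 0; 0 0 0 0 0 0" --gripper 0.05 --newtons 25

```text
time: 38.65
eef_pos: [0.5675, -0.0348, 0.0908]
ee_rot: [-0.006, 0.966, 0.021, 0.259]
force: [-0.1, 0.4, -0.2]
gripper_width: 0.567
gripper_force: 0.0
```

arm_command --commands "0 0 -0.01 0 0 0; 0 0 -0.02 0 0 0; 0 0 -0.025 0 0 0; 0 0 -0.015 0 0 0; 0 0 0 0 0 0"

```text
time: 39.15
eef_pos: [0.533, -0.0366, 0.1555]
ee_rot: [-0.005, 0.965, 0.022, 0.262]
force: [0.1, 0.6, -0.1]
gripper_width: 0.571
gripper_force: 0.0
```

arm_command --commands "0 -0.02 0 0 0 0; 0 -0.02 0 0 0 0; 0 -0.02 0 0 0 0; 0 -0.02 0 0 0 0; 0 0 0 0 0 0"

```text
time: 39.65
eef_pos: [0.5285, 0.0456, 0.1505]
ee_rot: [-0.006, 0.966, 0.023, 0.259]
force: [0.5, -0.2, 0.4]
gripper_width: 0.572
gripper_force: 0.0
```

```bash
python3 - <<'E'
from dock import *
go(*place(.003,.04,.0035,True,.0238))
w=eyes.read_camera("wrist"); c=cam("wrist")
print("A white top edges exp px",[proj(D+DM@np.array([x,.04,.0175]),c).round(1) for x in (-.039,.003,.045)],"B",[proj(D+DM@np.array([x,-.04,.0175]),c).round(1) for x in (-.040,.002,.044)])
g=w.max(2); u=int(proj(D+DM@np.array([.045,.04,.0175]),c)[0]); v=int(proj(D+DM@np.array([.044,-.04,.0175]),c)[0])
print([int(x) for x in g[100:300:8,u]]); print([int(x) for x in g[100:300:8,np.clip(v,0,639)]])
cv2.imwrite("pics/q.png",w)
E
```

```text
at [0.5285 0.0456 0.1505] shift [0.0017 0.0033 0.0685] rows 1.3711668108341173 | turn [-0.0023  0.0004  0.0035] rows 0.028108921989405546 | shift after turn [0.0017 0.0031 0.0685]
A white top edges exp px [array([317.1, 333.9]), array([317.5, 262.1]), array([317.8, 182.9])] B [array([460.6, 335.9]), array([467.9, 264.3]), array([476. , 185.3])]
[30, 30, 31, 30, 29, 25, 25, 24, 25, 23, 20, 247, 248, 247, 247, 247, 247, 247, 247, 247, 247, 249, 253, 253, 253]
[30, 30, 30, 29, 29, 29, 29, 29, 28, 29, 25, 249, 253, 253, 253, 253, 253, 253, 253, 253, 253, 253, 253, 253, 253]
```

arm_command --commands "0 0.002 0.02 0 0 0.003; 0 0 0.02 0 0 0; 0 0 0.015 0 0 0; 0 0 0.009 0 0 0; 0 0 0.0035 0 0 0"

```text
time: 40.2
eef_pos: [0.5624, 0.0423, 0.0913]
ee_rot: [-0.006, 0.966, 0.02, 0.258]
force: [-0.3, -0.2, -0.6]
gripper_width: 0.569
gripper_force: 0.0
```

arm_command --commands "0 0 0 0 0 0; 0 0 0 0 0 0; 0 0 0 0 0 0; 0 0 0 0 0 0; 0 0 0 0 0 0" --gripper 0 --newtons 25

```text
time: 40.7
eef_pos: [0.563, 0.043, 0.094]
ee_rot: [-0.006, 0.965, 0.02, 0.26]
force: [-2.9, -0.8, 4.2]
gripper_width: 0.317
gripper_force: 25.0
```

arm_command --commands "0 0 0 0 0 0; 0 0 0 0 0 0; 0 0 -0.003 0 0 0; 0 0 -0.006 0 0 0; 0 0 -0.003 0 0 0"

```text
time: 41.2
eef_pos: [0.5562, 0.043, 0.103]
ee_rot: [-0.006, 0.966, 0.02, 0.259]
force: [-0.3, 0.6, -1.2]
gripper_width: 0.313
gripper_force: 25.0
```

arm_command --commands "0 0 0 0 0 0; 0 0 0 0 0 0; 0 0 0 0 0 0; 0 0 0 0 0 0; 0 0 0 0 0 0"

```text
time: 41.7
eef_pos: [0.5566, 0.0428, 0.1031]
ee_rot: [-0.006, 0.966, 0.02, 0.259]
force: [0.4, 1.1, -1.6]
gripper_width: 0.316
gripper_force: 25.0
```

```bash
python3 -c "
from dock import *
tilt('pics/a0.png'); weigh(); go(*place(.003,.04,.0035,True,.0238))"
```

```text
end row 0 edge row 212 widths@40,80,120,170 [86, 84, 95, 79] [0.5566 0.0428 0.1031]
F [ 0.15  0.09 -1.62] tool torque [ 0.024 -0.432 -0.035] [0.026 0.022 0.026]
[0.55670556 0.04284307 0.10328725] [[0.865, 0.042, 0.5], [0.036, -0.999, 0.022], [0.5, -0.001, -0.866]] [ 0.   -0.54  2.04  0.02  1.12  1.53] 0.028042902476284385 24.995841085910797
at [0.5567 0.0428 0.1033] shift [ 0.001  -0.0009  0.0136] rows 0.27330919548851135 | turn [-0.0004 -0.0006 -0.0019] rows 0.01377356739664579 | shift after turn [ 0.001  -0.0009  0.0136]
```

arm_command --commands "0 0 0 0 0 0; 0 0 0 0 0 0; 0 0 0 0 0 0; 0 0 0 0 0 0; 0 0 0 0 0 0" --newtons 3

```text
time: 42.5
eef_pos: [0.5567, 0.0428, 0.1033]
ee_rot: [-0.006, 0.966, 0.02, 0.259]
force: [-0.8, -0.8, -1.5]
gripper_width: 0.317
gripper_force: 3.0
```

```bash
python3 -c "
from dock import *
tilt('pics/a1.png'); weigh()"
```

```text
end row 0 edge row 218 widths@40,80,120,170 [91, 90, 94, 83] [0.5567 0.0428 0.1034]
F [-0.43 -0.14 -0.92] tool torque [-0.022 -0.579  0.001] [0.025 0.022 0.034]
[0.55668746 0.04286912 0.10331909] [[0.865, 0.042, 0.5], [0.036, -0.999, 0.022], [0.501, -0.001, -0.866]] [ 0.   -0.54  2.04  0.02  1.12  1.53] 0.027787284437664855 2.9998207837343216
```

In the dock, lamp A's up-slope end rose when the grip was eased (widths 86 to 91 px, edge row 212 to 218). Its heavy end is at the low side, so it was already right. I'll lay it back gently at 3 N and let go.

arm_command --commands "0 0 0.003 0 0 0; 0 0 0.003 0 0 0; 0 0 0.003 0 0 0; 0 0 0.002 0 0 0; 0 0 0.001 0 0 0"

```text
time: 43.3
eef_pos: [0.5629, 0.0431, 0.0933]
ee_rot: [-0.006, 0.966, 0.02, 0.259]
force: [-2.0, -1.0, 3.4]
gripper_width: 0.318
gripper_force: 3.0
```

arm_command --commands "0 0 0 0 0 0; 0 0 0 0 0 0; 0 0 0 0 0 0; 0 0 0 0 0 0; 0 0 0 0 0 0"

```text
time: 43.8
eef_pos: [0.5629, 0.0431, 0.0932]
ee_rot: [-0.006, 0.966, 0.02, 0.259]
force: [0.2, 0.1, 1.1]
gripper_width: 0.315
gripper_force: 3.0
```

```bash
python3 -c "
from dock import *
tilt('pics/a2.png'); weigh(); go(*place(.003,.04,.0035,True,.0238))"
```

```text
end row 6 edge row 215 widths@40,80,120,170 [85, 104, 101, 81] [0.5629 0.0431 0.0933]
F [ 0.37 -0.3   2.34] tool torque [ 0.011 -0.122  0.006] [0.032 0.054 0.028]
[0.56287485 0.04310591 0.0932247 ] [[0.865, 0.042, 0.501], [0.036, -0.999, 0.022], [0.501, -0.001, -0.865]] [ 0.   -0.51  2.04  0.02  1.09  1.53] 0.027856090250191697 3.0003533139824867
at [0.5629 0.0431 0.0932] shift [ 0.0007 -0.0009  0.0018] rows 0.04264517648940176 | turn [-0.0003 -0.0012 -0.0019] rows 0.015021287190817337 | shift after turn [ 0.0007 -0.0009  0.0018]
```

arm_command --commands "0 0 0.001 0 0 0; 0 0 0.001 0 0 0; 0 0 0 0 0 0; 0 0 0 0 0 0; 0 0 0 0 0 0"

```text
time: 44.6
eef_pos: [0.5638, 0.0431, 0.0913]
ee_rot: [-0.006, 0.966, 0.02, 0.259]
force: [-0.4, -0.9, 3.5]
gripper_width: 0.319
gripper_force: 3.0
```

```bash
python3 -c "
from dock import *
tilt('pics/a3.png'); weigh()"
```

```text
end row 3 edge row 216 widths@40,80,120,170 [87, 106, 103, 83] [0.5638 0.0432 0.0913]
F [-0.42 -0.58  4.22] tool torque [-0.012 -0.093 -0.025] [0.049 0.033 0.03 ]
[0.56381808 0.04315149 0.09133983] [[0.865, 0.042, 0.5], [0.036, -0.999, 0.022], [0.501, -0.001, -0.866]] [ 0.   -0.51  2.04  0.02  1.09  1.53] 0.027893895081196364 3.001081310212612
```

arm_command --commands "0 0 0 0 0 0; 0 0 0 0 0 0; 0 0 0 0 0 0; 0 0 0 0 0 0; 0 0 0 0 0 0" --gripper 0.05

```text
time: 45.4
eef_pos: [0.5635, 0.0432, 0.0908]
ee_rot: [-0.006, 0.966, 0.02, 0.259]
force: [1.4, -0.4, 0.8]
gripper_width: 0.568
gripper_force: 0.0
```

arm_command --commands "0 0 -0.005 0 0 0; 0 0 -0.015 0 0 0; 0 0 -0.03 0 0 0; 0 0 -0.04 0 0 0; 0 0 -0.04 0 0 0"

```text
time: 45.9
eef_pos: [0.4975, 0.0403, 0.2047]
ee_rot: [-0.006, 0.966, 0.02, 0.259]
force: [0.5, -0.1, -0.1]
gripper_width: 0.565
gripper_force: 0.0
```

arm_command --commands "0 -0.04 -0.02 0 0 0; 0 -0.04 -0.01 0 0 0; 0 -0.04 0 0 0 0; 0 -0.04 0 0 0 0; 0 -0.04 0 0 0 0"

```text
time: 46.4
eef_pos: [0.4748, 0.2411, 0.231]
ee_rot: [-0.006, 0.965, 0.02, 0.26]
force: [0.5, 0.1, 0.2]
gripper_width: 0.574
gripper_force: 0.0
```

arm_command --commands "0 -0.02 0 0 0 0; 0 0 0 0 0 0; 0 0 0 0 0 0; 0 0 0 0 0 0; 0 0 0 0 0 0"

```text
time: 46.9
eef_pos: [0.4748, 0.2582, 0.2305]
ee_rot: [-0.006, 0.966, 0.019, 0.259]
force: [-0.4, 0.5, 0.8]
gripper_width: 0.566
gripper_force: 0.0
```

```bash
python3 - <<'E'
from dock import *
t=eyes.read_camera("top"); s=eyes.read_camera("side"); cv2.imwrite("pics/t9.png",t); cv2.imwrite("pics/s9.png",s)
from itertools import product
for n,y,roi in (("A",.04,(248,140,284,215)),("B",-.04,(284,140,322,215))):
    ce,wh,box=whiteblob(t,roi); print("top",n,ce.round(1),np.round(wh,1),"exp x=0:",proj(D+DM@np.array([0,y,.0175]),T).round(1),"x=-.007:",proj(D+DM@np.array([-.007,y,.0175]),T).round(1))
    # end-to-end profile along the lamp axis in both views (brightness), z=17 mm face centre line
    for cn,c,im in (("top",T,t),("side",S,s)):
        print(cn,[int(im[int(round(q[1])),int(round(q[0]))].max()) for q in (proj(D+DM@np.array([x,y,.0175]),c) for x in np.arange(-.12,.125,.015))])
print(state()["force"].round(1),tool()[0])
E
```

```text
top A [265.2 177.5] [39.3 12.6] exp x=0: [265.  178.3] x=-.007: [265.2 181.6]
top [74, 40, 36, 39, 34, 35, 153, 153, 154, 153, 154, 22, 34, 33, 36, 36, 67]
side [143, 62, 20, 24, 26, 29, 226, 227, 226, 227, 224, 119, 28, 26, 26, 23, 203]
top B [302.  176.5] [39. 12.] exp x=0: [303.3 177.9] x=-.007: [303.3 181.2]
top [78, 34, 35, 33, 30, 30, 153, 153, 154, 153, 155, 114, 31, 32, 27, 30, 79]
side [105, 43, 22, 23, 26, 23, 227, 227, 226, 228, 227, 172, 28, 22, 27, 21, 108]
[ 0.5 -0.2  0.3] [0.4747607  0.25840576 0.23032221]
```

Both lamps lie along their berths at x of about 0 to +3 mm, and the profiles match the docked pose in both views. The arm is clear, so I'm handing in.

```bash
python3 -c "
from bench import order
print(order.hand_in())"
```

```text
the job is handed in; nothing more can be done
None
```

Both lamps are in the dock, one per berth, each with its heavy end at the low end (confirmed by easing the grip and seeing which end sagged), the arm is clear, and the job was handed in at about 47 s.

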